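# Shut the bit drawer, draw the pen driver and hold it ready over the screw

## Task

Get ready to undo the screw in the middle of the phone board that is clamped in the board holder. First push the open bit drawer of the driver dock fully home, until its catch takes it; then draw the cordless pen driver out of the dock's slanted holder, turn it upright with the bit pointing straight down, and hold it still over that screw, the tip about 5 cm above it. Do not touch the board or the board holder with the driver, do not lay it down or drop it, leave the other things where they are, and finish while still holding the driver there.

Things in the scene. Friction and masses are not known exactly. Their poses are not given: they have to be found in the camera images.
- driver_dock: Driver dock, fixed: grey case 150 (x) x 116 (y) x 46 mm high, black bit drawer in its front (-x side); on the middle of its top, between two metal plates, a black block with a slanted bore holds the pen driver (x from -9 to 33 mm, up to 124 mm high); the driver's cap juts to y = -62 mm, 168 mm up. Origin: centre of the underside; x to the back, y left seen from the front, z up
- dock_mouth (a point): Centre of the mouth of the holder's bore, at (12, -8, 112) mm in the dock frame. The bore, 19 mm wide and 46 mm deep, leans 40 degrees (0.698 rad) from upright towards the dock's right side, seen from its front: its axis points out along (0, -0.643, 0.766) in the dock frame. The block is 34 mm square across the bore
- bit_drawer (a joint): Bit drawer, a slide: opening in m, 0 = home, at most 0.085, opens to the dock's -x; starts 0.04 to 0.065 open. Friction about 1 N; from 9 mm a spring catch resists (2 to 5 N to push on); from 3 mm it draws the drawer home and holds it at a hard stop against a pull of 3 N; left short of that, the drawer springs back to about 10 mm
- drawer_front (a point): Centre of the drawer's outer face (moves with it; at (-81, 0, 22) mm in the dock frame when home). The face is flat, 114 mm wide, looks to the dock's -x and reaches from 5 to 43 mm above the worktop; at its top edge a finger lip, 50 mm wide and 5 mm high, stands 7 mm proud
- pen_driver: Cordless pen driver, 148 mm long, 42 to 84 g, standing in the slanted holder, bit down. Origin: tip of the bit; z runs along it from tip to cap. Bit 4 mm thick to z = 16 mm, chuck 6.4 mm to 28 mm, then a round aluminium body, 16 mm thick, to 148 mm. Above z = 74 mm it stands free of the holder; it comes out when drawn 74 mm along its own axis, 1.5 mm play all round
- driver_bit (a point): Tip of the driver's bit (the origin of pen_driver)
- driver_handle (a point): Point on the driver's axis, 108 mm from the tip of the bit, near the middle of the free part of its 16 mm thick handle, a good place to grip
- board_holder: Board holder, fixed to the worktop: a low white and grey vice, 62 (x) x 170 (y) mm, that clamps the phone board between two jaws. Origin: centre of the underside, 3 mm above the worktop. Its highest part, the thumb nut on the jaw on the -y side, stands 60 mm above the worktop at (0, -30) mm
- board_screw (a point): Head of the screw in the middle of the phone board (dark board 46 x 74 mm, silver shields, a small metal bracket across the middle under the screw), 45 mm above the worktop
- meter: Pocket multimeter, 134 x 68 x 43 mm, lying on the worktop, a bystander; origin under its centre
- dispenser: White alcohol dispenser bottle, 62 mm wide, 124 mm high, a bystander; origin under its centre
- cutters: Side cutters with black handles, 128 x 62 x 12 mm, lying open, a bystander; origin under the centre
- spool: Small solder reel, 55 x 57 x 40 mm, a bystander; origin under its centre

How it is judged (in metres and radians):
On the way, in this order (a step that is already met when the one before it is completed fails the run):
1. the bit drawer is pushed home and stays caught (value of joint bit_drawer below 0.003 m), for 0.3 s.
2. the driver is gripped and drawn up out of the holder (height (world z) of driver_bit above 0.105 m and contact force between the fingers and pen_driver above 1 N), for 0.1 s.
At the end, for the whole second after the job is handed in: the bit drawer is home (within 3 mm), and the fingers alone hold the driver still, bit down and upright within about 10 degrees, its tip over the board's middle screw within 15 mm sideways and 25 to 85 mm above it (value of joint bit_drawer below 0.003 m and horizontal distance between driver_bit and board_screw below 0.015 m and z of driver_bit in the frame of board_screw between 0.025 and 0.085 m and angle between pen_driver's own z axis and vertical below 0.17 rad and contact force between the fingers and pen_driver above 1 N and contact force between pen_driver and board_holder below 0.1 N and contact force between pen_driver and driver_dock below 0.1 N and linear speed of pen_driver below 0.02 m/s); the arm keeps its last pose, push and grip.
It fails at once if the driver touches the board or the board holder (contact force between pen_driver and board_holder above 0.5 N).
It fails at once if the driver is dropped or laid on the worktop (height (world z) of driver_bit below 0.03 m).
It fails at once if a bystander (meter, dispenser, cutters, solder reel) is pushed aside by more than 3 cm (distance of any of meter, dispenser, cutters, spool from where it was at the start of the episode above 0.03 m).
It also fails if it takes over 54 s, if anything falls off the work surface, if the arm or the gripper's body presses on something with over 40 N, if the wrist force passes 120 N, or if a joint passes its speed limit or range.

## Robot

A 6-joint arm with a two-finger parallel gripper is mounted at the origin on a cart in front of the work surface, level with it; the furniture and walls round the work are solid. World frame = base frame: x ahead of the robot, y to its left, z up, the work surface at z = 0. Lengths are in m, angles in degrees, forces in N, time in s.
With the tool pointing down it reaches from about 0.4 to 0.825 m from the base axis. Payload 7 kg.
Tool frame: the origin (TCP) lies between the finger pads; the fingertips stand 19 mm ahead of it and the grasp point (between the pads) is the TCP; z points along the fingers, y is the line along which they close (so a half turn about z gives the same grasp; the last joint's range is limited). The gripper opens to 88 mm and grips with 3 to 60 N. Pads are 19 mm wide; open, the fingers measure 130 mm over their backs; the gripper's body (78 mm by 193 mm) begins 47 mm behind the grasp point.
Start: joints at [-59.066, 20.546, 0.682, 0, -70.136, -16.507], TCP at [0.168, -0.654, 0.246] pointing down, gripper open.
Joint ranges: [-176.03, 176.03], [-82.01, 121.73], [-58.28, 71.71], [-173.87, 95.51], [-174.79, -0.11], [-173.66, 173.66]. Speed limits (degrees/s): [136.94, 136.94, 172.46, 180, 180, 180].

## Interface

Orientations are given as [roll, pitch, yaw] about the fixed x, y, z axes, in that order (R = Rz(yaw) Ry(pitch) Rx(roll)).
In Python, from plant import get_obs, snapshot, close_job, spot_in, spot_point gives the robot as it stands.
- The arm moves only by the tool play_rows, never from a script. Its argument "plan" is a list of rows, each a list of 6 numbers: the shift along the tool's x, y, z in cm, then the turn, a rotation vector about the tool's x, y, z in degrees. A call has 1 to 20 rows; each row shifts and turns the commanded pose from where the row before left it, along the tool's axes as they then stand; what a row does not reach is not made up. A row lasts 1/12 s, in which the tool goes at most 41.7 mm and 7.16 degrees, less where a joint would pass 70% of its speed; a pose out of reach is approached as far as the arm can. A call is refused whole if a number of a shift passes 4.17 or a number of a turn 7.16, either way. A call with a gripper value outside its range is refused whole. "grip" is the finger opening in cm, from 0 to 8.76, set as the call begins (left out, the last holds). The fingers move at their own pace and stop on an object; the grip force is fixed at half the most. Time passes only in rows, so rows that do not move let the fingers close. It gives the time, the measured TCP pose, the force, the opening and the grip force at its end, in the units of the state.
- get_obs(): the state, without advancing time (a new reading comes with each control period).
- snapshot(name): name is "scene" or "top" or "wrist"; returns a dict with "frame" (480x640x3 uint8, red, green, blue), "fx", "fy", "cx", "cy" (pixels), "position" and "attitude" of the camera in the world. Camera axes: x right, y down, z forward; pixel columns grow to the right and rows downward; lengths in m; the calibration is good to about 2 mm. A picture is of the moment at which its call begins. There is no depth.
- close_job(): hands the job in; it is judged then, once.
Trained networks look in the newest picture that a camera, given by its name, has taken for a name from the list of things; names that differ only in an ending like _2 or _b are one class to them, and where a whole thing is asked for, a point or a joint stands for the part that bears it (a point fixed in the world has none). Each returns a list of dicts, best first, with "score" (0 to 1); they miss things now and then, are a little off and sometimes report something else, mostly with a low value. They report only what shows in the picture. A call takes as long as a camera call.
- spot_in(camera, thing): "position" ([x, y, z] in m, in world coordinates, good to about 4 mm: the middle of the surface that is visible of it).
- spot_point(camera, thing): "position" ([x, y, z] in m, in world coordinates, good to about 4 mm: a listed point, or the origin of a listed thing).
The state is a dict: "clock": time; "joint_pos": joint angles; "qvel": joint speeds; "tau": joint torques, N m; "tool_pos": TCP position; "orientation": TCP orientation; "force": force on the tool from outside, world axes, zero at the start; "moment": the same for the moment, N m; "opening": finger opening in m; "gripper_force": force on a finger pad.
Only numpy, scipy, OpenCV 4.12 (cv2) and the standard library are available. Lean on these libraries where they do the work, as an engineer would, in place of code of your own. Each camera call takes 0.05 s, during which the arm holds its last target. There are 200 camera calls.

## Working session

There is one attempt and no reset: what is moved stays moved. The work goes in short steps, Python scripts to look and compute and a tool call to move; the robot and the scene stay as the last step left them, time stands still between calls to the robot, and variables do not carry over. Pictures are saved under pics/ and viewed, at most 10 in all, crops included, and the job is handed in when it is done.

Besides the shell and the picture viewer there is one more tool, called after "Request:" by a JSON object that holds its "name" and its "arguments", one argument or row to a line. play_rows: Moves the arm, as the interface text tells. Its arguments: {"type":"object","properties":{"plan":{"type":"array","items":{"type":"array","items":{"type":"number"}}},"grip":{"type":"number"}},"required":["plan"]}

```bash
mkdir -p pics; ls; python3 - <<'E'
from plant import *
import cv2,numpy as np
o=get_obs();print(o['clock'],o['tool_pos'],o['orientation'],o['opening'])
for c in ['scene','top']:
    s=snapshot(c);cv2.imwrite(f'pics/{c}0.png',s['frame'][:,:,::-1]);print(c,s['position'],s['attitude'],s['fx'])
    for t in ['driver_dock','dock_mouth','drawer_front','pen_driver','driver_bit','driver_handle','board_holder','board_screw','meter','dispenser','cutters','spool']:
        r=spot_point(c,t)[:2];print(t,[(np.round(x['position'],3).tolist(),round(x['score'],2)) for x in r])
E
```

```text
pics
0.0 [ 0.16804468 -0.65326918  0.24464396] [ 1.79905384e+02 -6.84084449e-03 -1.65581340e+02] 0.0877704054270727
scene [-0.23635167 -0.38496908  1.37523158] [-1.44225967e+02 -1.23443621e-01 -7.05930438e+01] 571.5279769980267
driver_dock []
dock_mouth []
drawer_front [([0.434, -0.281, 0.026], 0.97)]
pen_driver [([0.539, -0.481, -0.005], 0.16)]
driver_bit []
driver_handle []
board_holder []
board_screw []
meter [([0.538, -0.482, -0.002], 0.91)]
dispenser [([0.753, -0.059, 0.005], 0.76)]
cutters []
spool [([0.621, 0.329, -0.002], 0.41)]
top [ 0.38697476 -0.07055498  1.21029614] [-169.27906416    0.40180897  -91.13916317] 453.74630559177047
driver_dock [([0.558, -0.284, 0.001], 0.88)]
dock_mouth [([0.571, -0.292, 0.11], 0.82), ([0.558, -0.285, 0.001], 0.2)]
drawer_front [([0.433, -0.28, 0.02], 0.67)]
pen_driver []
driver_bit []
driver_handle [([0.572, -0.314, 0.138], 0.66)]
board_holder [([0.59, 0.141, 0.006], 0.91)]
board_screw [([0.584, 0.149, 0.047], 0.85)]
meter [([0.534, -0.486, -0.003], 0.84)]
dispenser [([0.755, -0.063, 0.001], 0.87)]
cutters [([0.642, -0.093, 0.0], 0.65)]
spool [([0.622, 0.326, -0.005], 0.84)]
```

View pics/top0.png

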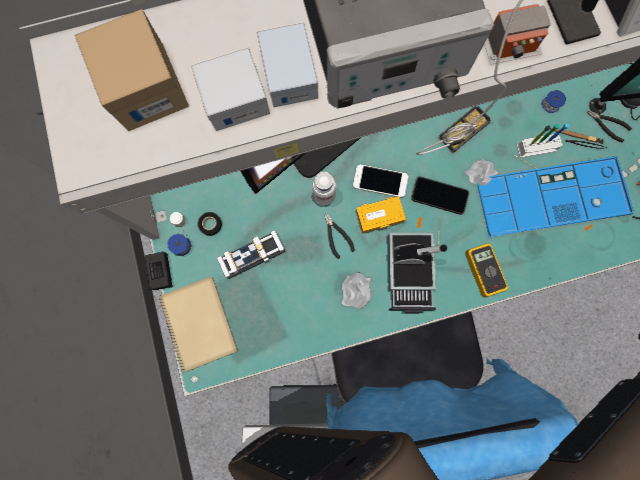

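View pics/scene0.png

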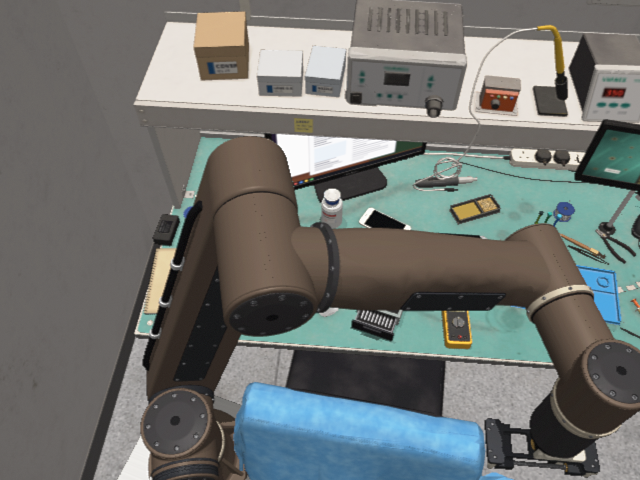

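The top view shows the dock with its open drawer (411,268; drawer face ~(411,308)), the driver leaning right (cap ~(443,247)), the board holder at (252,254) and the meter at (488,270). The scene view is mostly blocked by the arm. I'll move in front of the drawer.

Request:
{"name": "play_rows", "arguments": {
  "plan": [
    [-2.6,2.53,0,0,0,0],
    [-2.6,2.53,0,0,0,0],
    [-2.6,2.53,0,0,0,0],
    [-2.6,2.53,0,0,0,0],
    [-2.6,2.53,0,0,0,0],
    [-2.6,2.53,0,0,0,0],
    [-2.6,2.53,0,0,0,0],
    [-2.6,2.53,0,0,0,0],
    [-2.6,2.53,0,0,0,0],
    [-2.6,2.53,0,0,0,0],
    [-2.6,2.53,0,0,0,0],
    [-2.6,2.53,0,0,0,0],
    [0,0,0,0,0,4],
    [0,0,0,0,0,4],
    [0,0,0,0,0,4],
    [0,0,0,0,0,4],
    [0,0,0,0,0,0],
    [0,0,0,0,0,0]
  ],
  "grip": 0.5
}}

```text
clock: 2.8
tool_pos: [0.3947, -0.2819, 0.2457]
orientation: [-180.0, 0.0, 178.6]
force: [0.1, -0.2, 0.0]
opening: 0.0052
gripper_force: 0.0
```

```bash
cat > log.py <<'E'
from plant import *
import numpy as np,json
np.set_printoptions(suppress=True,precision=4)
def log():
    o=get_obs();print(o['clock'],o['tool_pos'],o['orientation'],o['joint_pos'],o['force'],o['opening'],o['gripper_force'])
    open('log.txt','a').write(json.dumps([list(map(float,o[k])) for k in('joint_pos','tool_pos','orientation')])+'\n')
    return o
def spots(c,ts,f=None):
    s=snapshot(c)
    if f: import cv2; cv2.imwrite(f,s['frame'][:,:,::-1])
    for t in ts:
        print(t,[(np.round(x['position'],4).tolist(),round(x['score'],2)) for x in spot_point(c,t)[:2]])
    return s
E
python3 - <<'E'
from log import *
log()
spots('wrist',['driver_dock','drawer_front','dock_mouth','driver_handle'],'pics/w1.png')
E
```

```text
2.8 [ 0.3947 -0.2819  0.2457] [-179.9956    0.0182  178.5556] [-12.2418   2.369  -22.524    0.001  -65.0883 -79.2031] [ 0.0576 -0.217   0.0106] 0.005153843444363219 0.0
driver_dock [([0.5574, -0.2876, 0.0039], 0.71)]
drawer_front [([0.4361, -0.2789, 0.0211], 0.65)]
dock_mouth [([0.5673, -0.2919, 0.1169], 0.6)]
driver_handle []
```

View pics/w1.png

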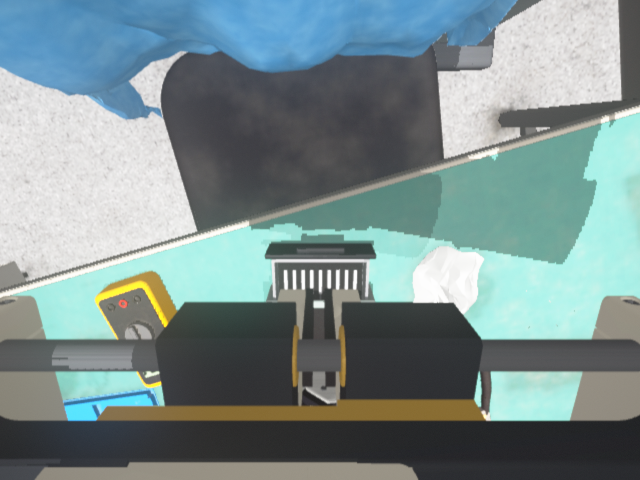

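Request:
{"name": "play_rows", "arguments": {
  "plan": [
    [0,0,3,0,0,0],
    [0,0,3.5,0,0,0],
    [0,0,3.5,0,0,0],
    [0,0,3.5,0,0,0],
    [0,0,3.5,0,0,0],
    [0,0,3,0,0,0],
    [0,0,1.2,0,0,0],
    [0,0,0,0,0,0],
    [0,0,0,0,0,0]
  ]
}}

```text
clock: 3.8
tool_pos: [0.3945, -0.282, 0.0332]
orientation: [180.0, -0.1, 178.5]
force: [1.0, 0.4, 0.4]
opening: 0.0049
gripper_force: 0.0
```

The wrist view shows the drawer face's front edge level at row ~243 (columns 266–375), so the tool is square to the drawer. Pushing now.

Request:
{"name": "play_rows", "arguments": {
  "plan": [
    [-0.8,0,0,0,0,0],
    [-0.8,0,0,0,0,0],
    [-0.6,0,0,0,0,0],
    [-0.6,0,0,0,0,0],
    [-0.6,0,0,0,0,0],
    [-0.6,0,0,0,0,0],
    [-0.6,0,0,0,0,0],
    [-0.6,0,0,0,0,0],
    [-0.5,0,0,0,0,0],
    [-0.3,0,0,0,0,0],
    [-0.1,0,0,0,0,0],
    [0,0,0,0,0,0]
  ]
}}

```text
clock: 4.8
tool_pos: [0.4552, -0.2835, 0.0332]
orientation: [180.0, -0.1, 178.4]
force: [-2.7, 0.7, -0.1]
opening: 0.0051
gripper_force: 1.4
```

Request:
{"name": "play_rows", "arguments": {
  "plan": [
    [-0.2,0,0,0,0,0],
    [-0.2,0,0,0,0,0],
    [-0.2,0,0,0,0,0],
    [0,0,0,0,0,0]
  ]
}}

```text
clock: 5.13
tool_pos: [0.4602, -0.2836, 0.0333]
orientation: [180.0, -0.2, 178.4]
force: [-7.2, -0.3, 3.7]
opening: 0.0049
gripper_force: 3.6
```

Request:
{"name": "play_rows", "arguments": {
  "plan": [
    [-0.2,0,0,0,0,0],
    [-0.2,0,0,0,0,0],
    [0,0,0,0,0,0],
    [0,0,0,0,0,0],
    [0,0,0,0,0,0]
  ]
}}

```text
clock: 5.55
tool_pos: [0.4603, -0.2835, 0.0329]
orientation: [179.9, -0.5, 178.3]
force: [-17.9, -0.1, 11.5]
opening: 0.005
gripper_force: 8.8
```

Hard stop reached (18 N, no more travel). Retreating and rising with the fingers opening.

Request:
{"name": "play_rows", "arguments": {
  "plan": [
    [0.5,0,0,0,0,0],
    [2.0,0,0,0,0,0],
    [2.0,0,-1,0,0,0],
    [1,0,-3.5,0,0,0],
    [0,0,-4,0,0,0],
    [0,0,-4,0,0,0],
    [0,0,-4,0,0,0],
    [0,0,-4,0,0,0],
    [0,0,-4,0,0,0],
    [0,0,-3,0,0,0],
    [0,0,0,5,0,0],
    [0,0,0,5,0,0],
    [0,0,0,5,0,0],
    [0,0,0,5,0,0],
    [0,0,0,0,0,0],
    [0,0,0,0,0,0]
  ],
  "grip": 6
}}

```text
clock: 6.88
tool_pos: [0.4114, -0.2813, 0.3087]
orientation: [-160.0, 0.1, 178.6]
force: [-0.3, -0.1, -0.9]
opening: 0.06
gripper_force: 0.0
```

```bash
python3 - <<'E'
from log import *
log()
spots('top',['driver_dock','drawer_front','dock_mouth','driver_handle','board_screw','driver_bit'],'pics/t2.png')
E
```

```text
6.8833 [ 0.4114 -0.2813  0.3087] [-160.0436    0.0769  178.6239] [   2.6585   -3.566   -31.4225   22.0288  -65.2234 -103.9155] [-0.262  -0.0882 -0.9185] 0.0599692700525978 0.0
driver_dock [([0.559, -0.2861, 0.0001], 0.92), ([0.5804, 0.1463, 0.0442], 0.53)]
drawer_front []
dock_mouth [([0.5711, -0.2921, 0.1094], 0.57)]
driver_handle [([0.5726, -0.3151, 0.1356], 0.52)]
board_screw [([0.5791, 0.1493, 0.0452], 0.65), ([0.6208, 0.3267, -0.0038], 0.5)]
driver_bit [([0.621, 0.3269, -0.004], 0.24)]
```

```bash
cat > kin.py <<'E'
import json,numpy as np
from scipy.optimize import least_squares
from scipy.spatial.transform import Rotation as R
r=lambda a,t:R.from_euler(a,t,degrees=True)
def load():
    D=[([-59.066,20.546,.682,0,-70.136,-16.507],[.168,-.6533,.2446],[179.905,-.007,-165.581])]
    return D+[tuple(json.loads(l)) for l in open('log.txt')]
def fk(p,q):
    a1,s,d1,L2,o3,L3,w,Lt=p[:8]
    A=r('z',q[0]);F=A*r('y',q[1]-q[2]);W=F*r('x',p[8]*q[3])
    E=W*r('y',-q[4])
    x=A.apply([a1,s,d1])+(A*r('y',q[1])).apply([0,0,L2])+F.apply([L3,0,o3])+W.apply([0,w,0])+E.apply([Lt,0,0])
    return x,E*r('x',p[9]*q[5])
def fit():
    D=load();best=None
    for s4 in(1,-1):
        for s6 in(1,-1):
            p0=np.array([.04,-.1,.33,.445,.04,.44,-.09,.25])
            Cs=[fk([*p0,s4,s6],q)[1].inv()*R.from_euler('xyz',o,degrees=True) for q,x,o in D]
            C=R.concatenate(Cs).mean();oe=max((C.inv()*c).magnitude() for c in Cs)*57.3
            f=lambda p:np.r_[np.concatenate([(fk([*p,s4,s6],q)[0]-x)/.0005 for q,x,o in D]),(p-p0)/.1]
            z=least_squares(f,p0);c=(oe+z.cost*1e-3,oe,z.cost,[*z.x,s4,s6],C)
            if best is None or c[0]<best[0]:best=c
    return best
if __name__=='__main__':
    b=fit();print(np.round(b[1:3],3),np.round(b[3],4),b[4].as_matrix().round(2).tolist())
    for q,x,o in load():print((fk(b[3],q)[0]-x).round(4))
E
python3 kin.py
```

```text
[0.064 3.705] [ 0.0149 -0.0019  0.2149  0.5961 -0.0162  0.4552 -0.1899  0.3587 -1.
 -1.    ] [[-0.0, -0.0, 1.0], [-1.0, 0.0, -0.0], [-0.0, -1.0, -0.0]]
[-0.0001  0.      0.    ]
[ 0.0002 -0.     -0.0001]
[-0.0001  0.      0.    ]
```

View pics/t2.png

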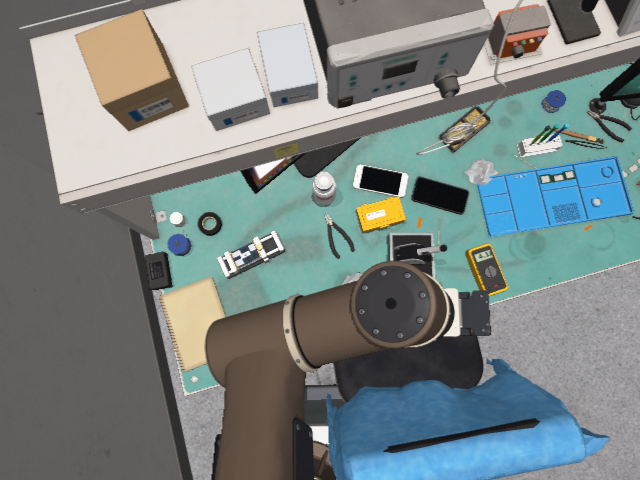

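```bash
sed -i "s/p0=np.array.*/p0=np.array([0,0,.22,.6,0,.46,-.19,.35])/; s/(p-p0)\/.1\]/(p-p0)\/np.array([.003,.003,.1,.1,.003,.1,.05,.1])]/" kin.py; python3 kin.py
cat > plan.py <<'E'
from kin import *
b=fit();P=b[3];C=b[4]
lo=np.array([-176.03,-82.01,-58.28,-173.87,-174.79,-173.66]);hi=np.array([176.03,121.73,71.71,95.51,-.11,173.66])
def ik(x,Rt,q0):
    def f(q):
        y,E=fk(P,q);return np.r_[(y-x)/.001,((E*C).inv()*Rt).as_rotvec()*100]
    z=least_squares(f,np.clip(q0,lo+.5,hi-.5),bounds=(lo,hi),x_scale=30);return z.x,z.cost
yaw=-1.5;Rd=r('z',yaw)
a=Rd.apply([0,-np.sin(.698),np.cos(.698)]);H=np.array([.571,-.315,.138]);S=np.array([.581,.149,.045])
u=Rd.apply([1,0,0]);n=-np.cross(a,u)  # n: upper-left approach candidates
if n[2]>0:n=-n
def grasp(th,sgn):
    z=np.cos(np.radians(th))*n+np.sin(np.radians(th))*u
    x=sgn*a;y=np.cross(z,x);return R.from_matrix(np.c_[x,y,z])
up=r('z',yaw)*r('x',-40)*r('z',-yaw)
if __name__=='__main__':
    q0=np.array(load()[-1][0])
    print(a,n,up.apply(a))
    for sgn in(1,-1):
        for th in(-60,-40,-20,0,20,40,60):
            G=grasp(th,sgn);z=G.apply([0,0,1])
            w=[(H-.12*z,G),(H,G),(H+.09*a,G),(H+.09*a+[-.05,.1,.08],G),(H+.09*a+[-.05,.15,.08],up*G)]
            T=[S+[0,0,.158],]
            out=[];q=q0
            for x,Rt in w:q,c=ik(x,Rt,q);out.append((q,c))
            fin=[]
            for ya in range(-90,91,30):
                qq,c=ik(T[0],r('z',ya)*up*G,q)
                if c<1:fin.append((ya,qq.round(0).astype(int).tolist()))
            print(sgn,th,[round(c,1) for _,c in out],out[0][0].round(0),out[2][0].round(0),out[4][0].round(0),'\n   ',fin)
E
python3 plan.py
```

```text
[0.064 0.967] [ 1.600e-03  7.000e-04  1.977e-01  6.014e-01  3.000e-04  4.615e-01
 -1.924e-01  3.593e-01 -1.000e+00 -1.000e+00] [[-0.0, -0.0, 1.0], [-1.0, 0.0, -0.0], [-0.0, -1.0, -0.0]]
[ 0.     -0.0001  0.0004]
[-0.0002  0.0001 -0.0004]
[ 0.     -0.     -0.0001]
[-0.01682358 -0.64246648  0.76612909] [-0.02005492 -0.76586656 -0.64268672] [3.44752496e-06 1.31655667e-04 9.99999991e-01]
1 -60 [np.float64(0.0), np.float64(0.0), np.float64(0.0), np.float64(0.0), np.float64(0.0)] [   2.   65.   35.   25. -127.  -32.] [  -5.   54.   14.   29. -116.  -31.] [   8.   50.   -1.   25. -127.  -74.] 
    [(-90, [-8, 49, 19, -70, -121, -145]), (-60, [3, 57, 38, -64, -141, -148]), (-30, [16, 63, 47, -49, -156, -136]), (0, [31, 65, 34, -5, -149, -95]), (30, [42, 59, 10, 21, -129, -76]), (60, [52, 51, -16, 39, -109, -75]), (90, [57, 42, -43, 62, -93, -85])]
1 -40 [np.float64(0.0), np.float64(0.0), np.float64(0.0), np.float64(0.0), np.float64(0.0)] [   8.   49.   10.   29. -105.  -36.] [ -1.  43.  -4.  36. -95. -34.] [  15.   44.  -17.   37. -114.  -73.] 
    [(-90, [-1, 55, 32, -66, -134, -147]), (-60
[... 2884 characters left out ...]
39.6)] [   2.    2.  -40.   23.  -32. -174.] [ -13.   10.  -35.   32.  -25. -174.] [  11.   -4.  -48.   53.  -47. -174.] 
    [(90, [-26, 44, -57, -135, -97, 97])]
-1 40 [np.float64(5.5), np.float64(0.2), np.float64(0.0), np.float64(0.0), np.float64(675.1)] [ -51.   -1.  -58. -163.  -28.   50.] [ -53.   10.  -43. -160.  -24.   48.] [ -52.   -5.  -58. -156.  -40.   74.] 
    [(90, [-28, 34, -39, -113, -84, 75])]
-1 60 [np.float64(0.0), np.float64(0.0), np.float64(0.0), np.float64(0.0), np.float64(98.9)] [ -72.   15.  -56. -127.  -59.   38.] [ -60.   15.  -36. -127.  -42.   22.] [ -63.    6.  -58. -139.  -64.   73.] 
    [(60, [-28, 37, -48, -123, -87, 86]), (90, [-25, 34, -24, -96, -86, 58])]
```

```bash
cat > go.py <<'E'
from plan import *
from plant import get_obs,snapshot
np.set_printoptions(suppress=True,precision=3)
G=grasp(-20,1);z=G.apply([0,0,1]);U=r('z',35)*up*G
def rel(x0,R0,x1,R1):  # shift in tool axes before turn, cm; rotvec deg
    return R0.inv().apply(x1-x0)*100,np.degrees((R0.inv()*R1).as_rotvec())
def pts(q):
    A=r('z',q[0]);F=A*r('y',q[1]-q[2]);W=F*r('x',P[8]*q[3])
    e=A.apply([P[0],P[1],P[2]])+(A*r('y',q[1])).apply([0,0,P[3]]);f=e+F.apply([P[5],0,P[4]]);return e,f,f+W.apply([0,P[6],0])
E
python3 - <<'E'
from go import *
o=get_obs();x=o['tool_pos'];R0=R.from_euler('xyz',o['orientation'],degrees=True);q=np.array(o['joint_pos'])
print(rel(x,R0,x,G)); D=H+.10*a
L=[('rot',x,G),('pre',H-.2*z,G),('H',H,G),('out',D,G),('lift',D+[0,0.05,.08],G),('upr',D+[0,.05,.08],U),('mid',np.array([.50,-.08,.30]),U),('fin',S+[0,0,.158],U)]
px,pR=x,R0
for n_,X,RR in L:
    q,c=ik(X,RR,q);print(n_,X,'cost',round(c,2),q.round(0),'W,E',*pts(q)[1:], 'rel',*rel(px,pR,X,RR));px,pR=X,RR
s=snapshot('top');K=np.array(s['position']);RC=R.from_euler('xyz',s['attitude'],degrees=True)
for uv,h in[((158,240),0),((130,225),0),((60,200),.35),((300,140),.35),((60,200),.5),((300,140),.5)]:
    d=RC.apply([(uv[0]-s['cx'])/s['fx'],(uv[1]-s['cy'])/s['fy'],1]);print(uv,h,K+d*(h-K[2])/d[2])
E
```

```text
(array([0., 0., 0.]), array([  7.946,  38.098, -81.78 ]))
rot [ 0.411 -0.283  0.309] cost 0.0 [ 13.  11. -36.  38. -84. -43.] W,E [0.421 0.101 0.447] [ 0.54  -0.027  0.526] rel [0. 0. 0.] [  7.946  38.098 -81.78 ]
pre [ 0.643 -0.173  0.259] cost 0.0 [ 18.  34.  -7.  35. -92. -41.] W,E [0.656 0.212 0.393] [0.773 0.083 0.476] rel [-11.287 -19.603 -13.173] [0. 0. 0.]
H [ 0.571 -0.315  0.138] cost 0.0 [  6.  35. -26.  45. -72. -48.] W,E [0.568 0.064 0.289] [ 0.7   -0.06   0.355] rel [-0. -0. 20.] [0. 0. 0.]
out [ 0.569 -0.379  0.215] cost 0.0 [  1.  31. -23.  47. -75. -40.] W,E [0.585 0.006 0.347] [ 0.699 -0.124  0.432] rel [10.  0.  0.] [0. 0. 0.]
lift [ 0.569 -0.329  0.295] cost 0.0 [  6.  26. -18.  43. -84. -36.] W,E [0.595 0.058 0.418] [ 0.699 -0.074  0.512] rel [ 2.917  3.191 -8.385] [0. 0. 0.]
upr [ 0.569 -0.329  0.295] cost 72.19 [  1.  27. -55.  96. -88. -82.] W,E [0.337 0.007 0.275] [0.527 0.03  0.3  ] rel [0. 0. 0.] [33.551 40.567  1.775]
mid [ 0.5  -0.08  0.3 ] cost 0.0 [ 44.  26. -57.  59. -94. -84.] W,E [0.23  0.225 0.28 ] [0.416 0.269 0.3  ] rel [  0.542   0.922 -25.854] [0. 0. 0.]
fin [0.581 0.149 0.203] cost 0.0 [  55.   46.  -29.   49. -100.  -79.] W,E [0.313 0.454 0.167] [0.497 0.498 0.203] rel [ -9.698 -13.222 -20.378] [0. 0. 0.]
(158, 240) 0 [0.636 0.396 0.   ]
(130, 225) 0 [0.68  0.475 0.   ]
(60, 200) 0.35 [0.649 0.459 0.35 ]
(300, 140) 0.35 [ 0.764 -0.016  0.35 ]
(60, 200) 0.5 [0.603 0.367 0.5  ]
(300, 140) 0.5 [ 0.698 -0.025  0.5  ]
```

```bash
python3 - <<'E'
import numpy as np
from plant import snapshot
from scipy.spatial.transform import Rotation as R
c={k:snapshot(k) for k in('top','scene')}
def ray(k,u,v):
    s=c[k];return np.array(s['position']),R.from_euler('xyz',s['attitude'],degrees=True).apply([(u-s['cx'])/s['fx'],(v-s['cy'])/s['fy'],1])
for n,A,B in[('label',(286,150),(304,125)),('shelf left front corner',(66,200),(140,106)),('post?',(112,205),(150,130)),('label foot',(286,155),(304,131))]:
    p,d=ray('top',*A);q,e=ray('scene',*B)
    t=np.linalg.lstsq(np.c_[d,-e],q-p,rcond=None)[0];print(n,(p+t[0]*d).round(3),(q+t[1]*e).round(3))
E
```

```text
label [0.725 0.008 0.394] [0.726 0.006 0.394]
shelf left front corner [0.626 0.403 0.423] [0.628 0.398 0.421]
post? [0.641 0.364 0.332] [0.628 0.392 0.342]
label foot [0.722 0.01  0.375] [0.725 0.006 0.376]
```

```bash
sed -i "s/G=grasp(-20,1)/G=grasp(-5,1)/;s/r('z',35)/r('z',30)/" go.py; python3 - <<'E'
from go import *
o=get_obs();x=o['tool_pos'];R0=R.from_euler('xyz',o['orientation'],degrees=True);q=np.array(o['joint_pos'])
D=H+.10*a
L=[('rot',x,G),('pre',H-.15*z,G),('H',H,G),('out',D,G),('lift',D+[0,0,.08],G),('mid',np.array([.50,-.05,.31]),G),('upr',np.array([.50,-.05,.31]),U),('fin',S+[0,0,.158],U)]
px,pR=x,R0
for n_,X,RR in L:
    rv=(pR.inv()*RR).as_rotvec();m=0;c=0
    for t in np.linspace(0,1,9)[1:]:
        qn,cc=ik(px+t*(X-px),pR*R.from_rotvec(t*rv),q);m=max(m,abs(qn-q).max());c=max(c,cc);q=qn
    print(n_,X,'cost',round(c,2),'step',m.round(0),q.round(0),'W,E',*pts(q)[1:], 'rel',*rel(px,pR,X,RR));px,pR=X,RR
E
```

```text
rot [ 0.411 -0.283  0.309] cost 0.0 step 8.0 [ 16.   2. -48.  47. -73. -48.] W,E [0.31  0.087 0.447] [ 0.449 -0.009  0.539] rel [0. 0. 0.] [ 19.683  27.216 -86.489]
pre [ 0.587 -0.201  0.234] cost 0.0 step 3.0 [ 19.  22. -31.  46. -72. -52.] W,E [0.476 0.162 0.382] [0.625 0.072 0.464] rel [-11.261 -17.194  -3.337] [0. 0. 0.]
H [ 0.571 -0.315  0.138] cost 0.0 step 3.0 [  4.  27. -41.  63. -58. -61.] W,E [0.444 0.035 0.305] [ 0.609 -0.042  0.368] rel [-0.  0. 15.] [0. 0. 0.]
out [ 0.569 -0.379  0.215] cost 0.0 step 1.0 [ -2.  22. -37.  62. -59. -50.] W,E [ 0.463 -0.013  0.358] [ 0.608 -0.106  0.445] rel [10.  0. -0.] [0. 0. 0.]
lift [ 0.569 -0.379  0.295] cost 0.0 step 1.0 [ -0.  18. -32.  57. -65. -41.] W,E [ 0.485 -0.001  0.42 ] [ 0.608 -0.106  0.525] rel [ 6.129  0.448 -5.122] [0. 0. 0.]
mid [ 0.5  -0.05  0.31] cost 0.0 step 5.0 [ 39.  15. -28.  32. -88. -56.] W,E [0.382 0.308 0.466] [0.538 0.223 0.54 ] rel [-19.858  10.033 -25.288] [0. 0. 0.]
upr [ 0.5  -0.05  0.31] cost 36.7 step 4.0 [ 48.  23. -58.  61. -93. -83.] W,E [0.204 0.23  0.293] [0.385 0.291 0.317] rel [0. 0. 0.] [28.762 39.83  -7.019]
fin [0.581 0.149 0.203] cost 5.58 step 3.0 [ 57.  43. -39.  57. -95. -83.] W,E [0.262 0.402 0.18 ] [0.438 0.478 0.203] rel [-10.698 -15.363 -15.021] [0. 0. 0.]
```

```bash
sed -i "s/G=grasp(-5,1)/G=grasp(0,1)/;s/r('z',30)/r('z',20)/" go.py; python3 - <<'E'
from go import *
o=get_obs();x=o['tool_pos'];R0=R.from_euler('xyz',o['orientation'],degrees=True);q=np.array(o['joint_pos'])
D=H+.10*a
L=[('rot',x,G),('pre',H-.12*z,G),('H',H,G),('out',D,G),('lift',D+[0,0,.08],G),('mid',np.array([.55,0,.30]),G),('upr',np.array([.55,0,.30]),U),('fin',S+[0,0,.158],U)]
px,pR=x,R0
for n_,X,RR in L:
    rv=(pR.inv()*RR).as_rotvec();m=0;c=0
    for t in np.linspace(0,1,9)[1:]:
        qn,cc=ik(px+t*(X-px),pR*R.from_rotvec(t*rv),q);m=max(m,abs(qn-q).max());c=max(c,cc);q=qn
    print(n_,X,'cost',round(c,2),'step',m.round(0),q.round(0),'W,E',*pts(q)[1:], 'rel',*rel(px,pR,X,RR));px,pR=X,RR
E
```

```text
rot [ 0.411 -0.283  0.309] cost 0.0 step 7.0 [ 16.  -1. -52.  52. -69. -49.] W,E [0.274 0.077 0.444] [ 0.418 -0.007  0.54 ] rel [0. 0. 0.] [ 23.587  23.484 -87.846]
pre [ 0.573 -0.223  0.215] cost 0.0 step 3.0 [ 16.  20. -40.  54. -64. -58.] W,E [0.42  0.123 0.367] [0.58  0.052 0.446] rel [-11.261 -16.112   1.117] [0. 0. 0.]
H [ 0.571 -0.315  0.138] cost 0.0 step 3.0 [  2.  25. -46.  72. -54. -66.] W,E [0.404 0.015 0.309] [ 0.578 -0.04   0.369] rel [ 0.  0. 12.] [0. 0. 0.]
out [ 0.569 -0.379  0.215] cost 0.0 step 2.0 [ -4.  20. -42.  70. -55. -54.] W,E [ 0.422 -0.028  0.359] [ 0.576 -0.104  0.446] rel [10.  0.  0.] [0. 0. 0.]
lift [ 0.569 -0.379  0.295] cost 0.0 step 1.0 [ -2.  15. -36.  62. -60. -44.] W,E [ 0.446 -0.011  0.419] [ 0.576 -0.104  0.526] rel [ 6.129 -0.    -5.141] [0. 0. 0.]
mid [0.55 0.   0.3 ] cost 0.0 step 6.0 [ 41.  18. -25.  34. -86. -58.] W,E [0.396 0.346 0.452] [0.557 0.275 0.531] rel [-23.92    2.924 -29.353] [0. 0. 0.]
upr [0.55 0.   0.3 ] cost 0.0 step 4.0 [ 48.  29. -50.  61. -95. -81.] W,E [0.256 0.28  0.269] [0.436 0.341 0.3  ] rel [0. 0. 0.] [19.179 39.586 -6.978]
fin [0.581 0.149 0.203] cost 0.0 step 2.0 [ 56.  45. -34.  53. -97. -81.] W,E [0.287 0.429 0.173] [0.467 0.49  0.203] rel [ -9.698  -7.668 -13.148] [0. 0. 0.]
```

Request:
{"name": "play_rows", "arguments": {
  "plan": [
    [0,0,0,1.685,1.677,-6.275],
    [0,0,0,1.685,1.677,-6.275],
    [0,0,0,1.685,1.677,-6.275],
    [0,0,0,1.685,1.677,-6.275],
    [0,0,0,1.685,1.677,-6.275],
    [0,0,0,1.685,1.677,-6.275],
    [0,0,0,1.685,1.677,-6.275],
    [0,0,0,1.685,1.677,-6.275],
    [0,0,0,1.685,1.677,-6.275],
    [0,0,0,1.685,1.677,-6.275],
    [0,0,0,1.685,1.677,-6.275],
    [0,0,0,1.685,1.677,-6.275],
    [0,0,0,1.685,1.677,-6.275],
    [0,0,0,1.685,1.677,-6.275],
    [0,0,0,0,0,0],
    [0,0,0,0,0,0]
  ]
}}

```text
clock: 8.72
tool_pos: [0.4104, -0.2824, 0.3085]
orientation: [-179.9, -50.0, -91.7]
force: [0.0, -0.3, -0.0]
opening: 0.0601
gripper_force: 0.0
```

Request:
{"name": "play_rows", "arguments": {
  "plan": [
    [-1.4,-2,0.14,0,0,0],
    [-1.4,-2,0.14,0,0,0],
    [-1.4,-2,0.14,0,0,0],
    [-1.4,-2,0.14,0,0,0],
    [-1.4,-2,0.14,0,0,0],
    [-1.4,-2,0.14,0,0,0],
    [-1.4,-2,0.14,0,0,0],
    [-1.4,-2,0.14,0,0,0],
    [0,0,0,0,0,0],
    [0,0,0,0,0,0]
  ]
}}

```text
clock: 9.55
tool_pos: [0.5731, -0.223, 0.2146]
orientation: [-180.0, -50.0, -91.7]
force: [-0.6, 0.0, 0.4]
opening: 0.0602
gripper_force: 0.0
```

```bash
python3 - <<'E'
from log import *
o=log()
spots('wrist',['driver_handle','dock_mouth','driver_dock','pen_driver'],'pics/w2.png')
from go import *
x=o['tool_pos'];R0=R.from_euler('xyz',o['orientation'],degrees=True)
print(rel(x,R0,H,G),P)
E
```

```text
9.55 [ 0.5731 -0.223   0.2146] [-179.9512  -50.0048  -91.6593] [ 16.2487  19.6672 -39.7264  54.0279 -64.3    -57.5036] [-0.6     0.0398  0.3802] 0.060188115971452176 0.0
driver_handle [([0.569, -0.3152, 0.1407], 0.95)]
dock_mouth [([0.5703, -0.2945, 0.1167], 0.81)]
driver_dock [([0.5599, -0.2862, 0.0056], 0.56)]
pen_driver [([0.5587, -0.2817, 0.0021], 0.36)]
(array([ 0.047, -0.044, 11.968]), array([ 0.073,  0.003, -0.102])) [np.float64(0.00028614330855184053), np.float64(0.0004238152333160452), np.float64(0.1991177783835512), np.float64(0.6009932361637574), np.float64(-4.822424743461238e-05), np.float64(0.46318587890236695), np.float64(-0.19218946465797998), np.float64(0.35928750606332377), -1, -1]
```

View pics/w2.png

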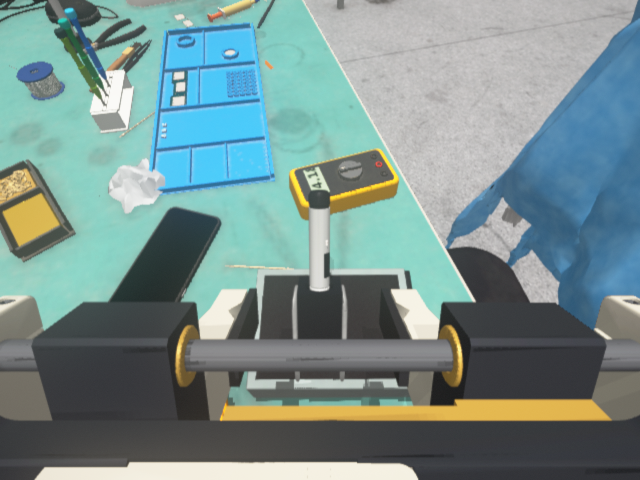

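The wrist view shows the driver's shaft at column ~318 (rows 192–290), centred between the fingers, with the drawer closed. Approaching and gripping.

Request:
{"name": "play_rows", "arguments": {
  "plan": [
    [0,0,2,0,0,0],
    [0,0,2,0,0,0],
    [0,0,2,0,0,0],
    [0,0,2,0,0,0],
    [0,0,1.5,0,0,0],
    [0,0,1.5,0,0,0],
    [0,0,1,0,0,0],
    [0,0,0,0,0,0],
    [0,0,0,0,0,0]
  ]
}}

```text
clock: 10.55
tool_pos: [0.5693, -0.3156, 0.139]
orientation: [-180.0, -50.0, -91.6]
force: [-0.1, -0.1, 0.3]
opening: 0.0603
gripper_force: 0.0
```

Request:
{"name": "play_rows", "arguments": {
  "plan": [
    [0,0,0,0,0,0],
    [0,0,0,0,0,0],
    [0,0,0,0,0,0],
    [0,0,0,0,0,0],
    [0,0,0,0,0,0],
    [0,0,0,0,0,0],
    [0,0,0,0,0,0],
    [0,0,0,0,0,0],
    [0,0,0,0,0,0],
    [0,0,0,0,0,0]
  ],
  "grip": 0.5
}}

```text
clock: 11.38
tool_pos: [0.5699, -0.3149, 0.1384]
orientation: [180.0, -50.0, -91.4]
force: [0.3, 0.4, 0.6]
opening: 0.0155
gripper_force: 30.0
```

Request:
{"name": "play_rows", "arguments": {
  "plan": [
    [0.3,0,0,0,0,0],
    [0.6,0,0,0,0,0],
    [0.8,0,0,0,0,0],
    [0.8,0,0,0,0,0],
    [0.8,0,0,0,0,0],
    [0.8,0,0,0,0,0],
    [0.8,0,0,0,0,0],
    [0.8,0,0,0,0,0],
    [0.8,0,0,0,0,0],
    [0.8,0,0,0,0,0],
    [0.8,0,0,0,0,0],
    [0.8,0,0,0,0,0],
    [0.6,0,0,0,0,0],
    [0.3,0,0,0,0,0],
    [0,0,0,0,0,0]
  ]
}}

```text
clock: 12.63
tool_pos: [0.5684, -0.3783, 0.2141]
orientation: [-179.9, -50.0, -91.5]
force: [-0.3, -0.4, -0.2]
opening: 0.0152
gripper_force: 30.0
```

Request:
{"name": "play_rows", "arguments": {
  "plan": [
    [1.2,0,-1,0,0,0],
    [1.2,0,-1,0,0,0],
    [1.2,0,-1,0,0,0],
    [1.2,0,-1,0,0,0],
    [1.2,0,-1,0,0,0],
    [0,0,0,0,0,0]
  ]
}}

```text
clock: 13.13
tool_pos: [0.5694, -0.3779, 0.2945]
orientation: [-179.7, -50.1, -91.7]
force: [0.8, 0.6, -0.4]
opening: 0.0151
gripper_force: 30.0
```

```bash
python3 - <<'E'
from log import *
o=log()
spots('top',['driver_handle','driver_bit','drawer_front'])
spots('wrist',['driver_handle','driver_bit','drawer_front'],'pics/w3.png')
from go import *
x=o['tool_pos'];R0=R.from_euler('xyz',o['orientation'],degrees=True)
M=np.array([.55,0,.30]);print(rel(x,R0,M,R0),rel(M,R0,M,U),rel(M,U,S+[0,0,.158],U))
E
```

```text
13.1333 [ 0.5694 -0.3779  0.2945] [-179.681   -50.0515  -91.6538] [ -1.3835  14.9154 -36.3295  62.4213 -59.8715 -43.9005] [ 0.8253  0.5932 -0.3556] 0.015067119989294778 29.995906054973602
driver_handle [([0.5717, -0.3758, 0.293], 0.54)]
driver_bit []
drawer_front [([0.4765, -0.2802, 0.0228], 0.53)]
driver_handle [([0.5667, -0.3783, 0.2903], 0.72)]
driver_bit []
drawer_front []
(array([-23.797,   2.864, -29.286]), array([0., 0., 0.])) (array([0., 0., 0.]), array([19.022, 39.511, -7.132])) (array([ -9.698,  -7.668, -13.148]), array([0., 0., 0.]))
```

View pics/w3.png

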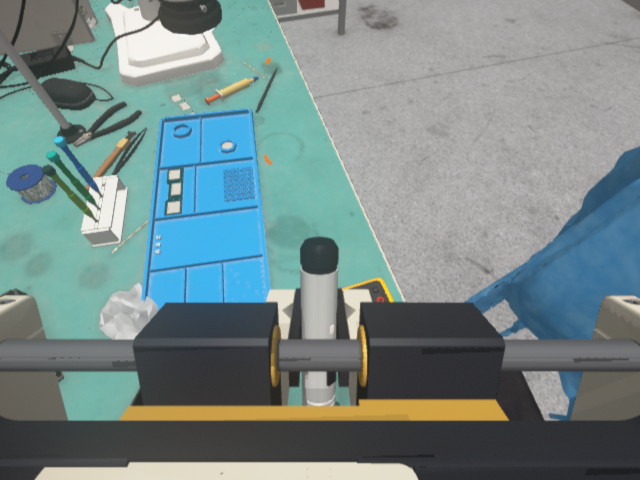

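The driver is held squarely between the pads (cap at (319,250), shaft vertical), and the drawer reads home. I'll carry it toward the screw and upright it.

Request:
{"name": "play_rows", "arguments": {
  "plan": [
    [-0.8,0.1,-1,0,0,0],
    [-1.6,0.2,-1.97,0,0,0],
    [-1.6,0.2,-1.97,0,0,0],
    [-1.6,0.2,-1.97,0,0,0],
    [-1.6,0.2,-1.97,0,0,0],
    [-1.6,0.2,-1.97,0,0,0],
    [-1.6,0.2,-1.97,0,0,0],
    [-1.6,0.2,-1.97,0,0,0],
    [-1.6,0.2,-1.97,0,0,0],
    [-1.6,0.2,-1.97,0,0,0],
    [-1.6,0.2,-1.97,0,0,0],
    [-1.6,0.2,-1.97,0,0,0],
    [-1.6,0.2,-1.97,0,0,0],
    [-1.6,0.2,-1.97,0,0,0],
    [-1.4,0.16,-1.7,0,0,0],
    [-0.8,0.1,-1,0,0,0],
    [0,0,0,0,0,0]
  ]
}}

```text
clock: 14.95
tool_pos: [0.549, 0.0023, 0.2973]
orientation: [-180.0, -50.0, -91.3]
force: [1.1, -0.2, -0.7]
opening: 0.0153
gripper_force: 30.0
```

Request:
{"name": "play_rows", "arguments": {
  "plan": [
    [0,0,0,1.0,2.08,-0.38],
    [0,0,0,2.0,4.16,-0.75],
    [0,0,0,2.0,4.16,-0.75],
    [0,0,0,2.0,4.16,-0.75],
    [0,0,0,2.0,4.16,-0.75],
    [0,0,0,2.0,4.16,-0.75],
    [0,0,0,2.0,4.16,-0.75],
    [0,0,0,2.0,4.16,-0.75],
    [0,0,0,2.0,4.16,-0.75],
    [0,0,0,2.0,4.16,-0.75],
    [0,0,0,0,0,0],
    [0,0,0,0,0,0]
  ]
}}

```text
clock: 15.95
tool_pos: [0.5481, -0.0008, 0.2968]
orientation: [110.4, -89.6, -2.0]
force: [1.0, 0.1, -0.4]
opening: 0.0151
gripper_force: 30.0
```

```bash
python3 - <<'E'
from log import *
o=log()
spots('top',['driver_handle','driver_bit','board_screw','board_holder','drawer_front'])
spots('scene',['driver_handle','driver_bit','board_screw'],'pics/s3.png')
from go import *
x=o['tool_pos'];R0=R.from_euler('xyz',o['orientation'],degrees=True)
print(R0.as_matrix());print(rel(x,R0,S+[0,0,.158],U))
E
```

```text
15.95 [ 0.5481 -0.0008  0.2968] [110.3781 -89.645   -2.0337] [ 47.683   29.3787 -50.1693  61.0489 -94.9776 -80.5333] [ 1.0358  0.1443 -0.3577] 0.015103044821784196 29.996198415756226
driver_handle [([0.5508, -0.0003, 0.2937], 0.52)]
driver_bit []
board_screw []
board_holder []
drawer_front [([0.5483, -0.0008, 0.2963], 0.55), ([0.4779, -0.2827, 0.022], 0.45)]
driver_handle [([0.5507, -0.001, 0.2967], 0.57)]
driver_bit [([0.5467, 0.004, 0.1906], 0.53)]
board_screw [([0.5837, 0.1488, 0.0479], 0.46)]
[[ 0.006 -0.949  0.315]
 [-0.    -0.315 -0.949]
 [ 1.     0.006 -0.002]]
(array([ -9.362,  -7.895, -13.166]), array([0.156, 0.132, 0.333]))
```

View pics/s3.png

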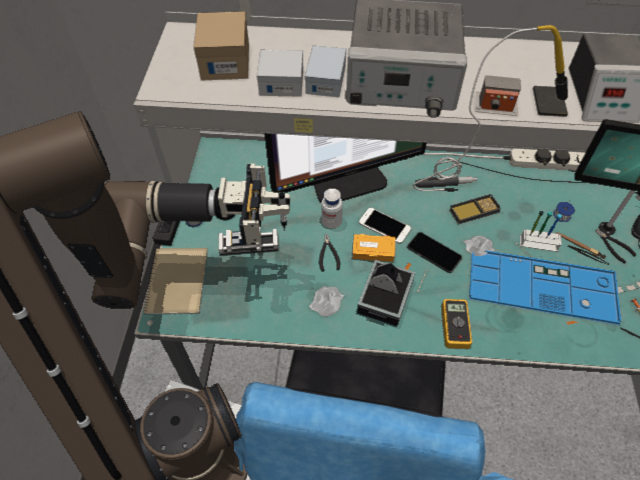

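The scene view shows the driver upright in the gripper (~(285,215)), with the board holder at (245,240) just left of it. Moving over the screw.

Request:
{"name": "play_rows", "arguments": {
  "plan": [
    [0,-0.4,-0.66,0,0,0],
    [0,-0.8,-1.32,0,0,0],
    [-0.4,-0.8,-1.32,0,0,0],
    [-0.9,-0.8,-1.32,0,0,0],
    [-0.9,-0.8,-1.32,0,0,0],
    [-0.9,-0.8,-1.32,0,0,0],
    [-0.9,-0.8,-1.32,0,0,0],
    [-0.9,-0.8,-1.32,0,0,0],
    [-0.9,-0.8,-1.32,0,0,0],
    [-0.9,-0.8,-1.32,0,0,0],
    [-0.9,-0.35,-0.66,0,0,0],
    [-0.8,0,0,0,0,0],
    [-0.5,0,0,0,0,0],
    [0,0,0,0,0,0],
    [0,0,0,0,0,0],
    [0,0,0,0,0,0]
  ]
}}

```text
clock: 17.78
tool_pos: [0.5815, 0.1497, 0.209]
orientation: [113.0, -89.8, -4.6]
force: [0.4, -0.0, -0.1]
opening: 0.015
gripper_force: 30.0
```

```bash
python3 - <<'E'
from log import *
log()
spots('top',['driver_handle','driver_bit','board_screw'])
s=spots('scene',['driver_handle','driver_bit','board_screw','drawer_front'])
import cv2
cv2.imwrite('pics/c4.png',cv2.resize(s['frame'][150:290,170:350,::-1],None,fx=4,fy=4,interpolation=cv2.INTER_CUBIC))
E
```

```text
17.7833 [0.5815 0.1497 0.209 ] [113.0167 -89.7977  -4.6155] [ 56.1614  44.2382 -33.4465  52.8699 -97.4269 -80.0231] [ 0.4076 -0.0156 -0.0642] 0.014969311239267312 29.99626725912094
driver_handle [([0.5817, 0.1509, 0.2074], 0.49)]
driver_bit [([0.5808, 0.1485, 0.1017], 0.54)]
board_screw [([0.5811, 0.1465, 0.0465], 0.66)]
driver_handle [([0.5802, 0.15, 0.2095], 0.69)]
driver_bit [([0.5833, 0.1539, 0.1021], 0.72), ([0.5696, -0.2902, 0.1144], 0.32)]
board_screw [([0.5854, 0.152, 0.0459], 0.66)]
drawer_front [([0.4838, -0.2832, 0.0232], 0.85)]
```

View pics/c4.png

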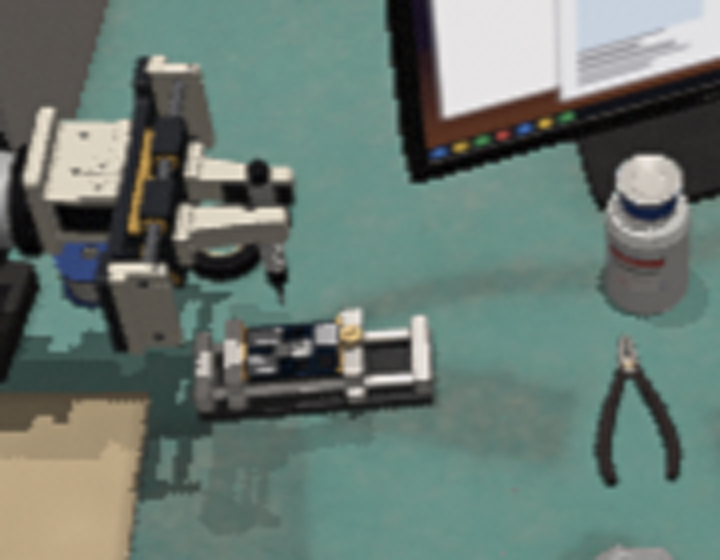

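The crop shows the driver upright with its tip at crop (281,298), above the middle of the board (screw ~(292,348)). The readings agree within a few mm and put the tip about 55 mm above the screw. Handing in.

```bash
python3 -c "
from plant import *
print(close_job())"
```

```text
the job is handed in; nothing more can be done
None
```

The job is handed in, with no verdict returned: the drawer is pushed home against its stop, and the driver is held upright and still with its tip measured within about 5 mm of the screw's centre and about 5.5 cm above it.

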